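# Stack the stone sieves on the bench shaker

### The job

Build the stone-grading tower on the little bench shaker: the solid-bottomed catch pan goes into the shaker's round seat, then the sieves with the finest holes lowest and the coarsest uppermost, and the knobbed lid on top. Every part must sit fully home and level in the one below, and the two loose gem jars and the folding loupe among the parts must be left undisturbed.

Things in the scene. Friction and masses are not known exactly. Their poses are not given: they have to be found in the camera images.
- shaker: fixed bench shaker: grey box 110 x 120 x 40 mm, knob and switch on its front, under a round aluminium table 88 mm across, table top 52 mm above the bench. In its middle the seat: a round rim, 58 mm outside, 51 mm bore, rim top 60 mm above the bench. Origin: centre of its underside, on the seat's axis; z up. The pan, fully home in the seat, has its underside 54 mm above this origin
- pan: loose brass catch pan, plain solid floor 18 mm below the rim, no holes. 26 mm high: tapered spigot 0 to 6 mm (42 mm across at its foot, 47 at the top), 56 mm collar 6 to 26 mm (grip across it), 51 mm bore. The spigot drops into the bore below, 2 mm to spare all round; the collar rests on that rim, so each next part stands 20 mm higher. About 70 g. Origin: centre of underside; z up
- sieve_fine: loose sieve: brass collar, spigot and bore exactly as the pan's (26 mm high, 56 mm across), with a steel plate 10 mm below the rim, punched with very many 2 mm holes; about 60 g. Origin: centre of the underside; z up
- sieve_medium: loose sieve of the same size and make, its steel plate punched with some thirty 5 mm holes; about 60 g. Origin: centre of the underside; z up
- sieve_coarse: loose sieve of the same size and make, its steel plate punched with a few 9 mm holes; about 60 g. Origin: centre of the underside; z up
- lid: loose brass lid: the same spigot (6 mm high), a closed 56 mm disc from 6 to 11.5 mm, and in its middle on a 13 mm neck, a turned knob 18 mm in diameter from 17 to 30 mm above the underside (grip it by the knob); about 60 g. Origin: centre of the underside; z up
- gem_jar_a: loose bystander: small round gem jar with a white cap bearing a green gem, 29 mm diameter, 18 mm high. Leave it. Origin: centre of the underside
- gem_jar_b: loose bystander: a second gem jar like the first, 29 mm diameter, 18 mm high. Leave it. Origin: centre of the underside
- loupe: loose bystander: folded pocket loupe, 27 x 42 x 13 mm, long axis along its y. Leave it. Origin: centre of the underside
Things that resemble listed ones, but are neither listed nor needed, are in the scene too. What is shaped like the sieve_coarse but red is not meant. Leave any red look-alike of the sieve_fine alone.

How it is judged:
At the end, for the whole second after the job is handed in: Seat, pan, fine, medium, coarse sieve, lid, bottom to top: each within 4 mm of the axis of the one below, fully home (54 mm above the shaker's underside; each next 20 mm higher) within 2 mm, tilted under 0.06 rad, at rest; jars and loupe within 15 mm of where they stood (horizontal distance between pan and shaker below 0.004 m and z of pan in the frame of shaker between 0.052 and 0.056 m and angle between each of pan, sieve_fine, sieve_medium, sieve_coarse, lid's own z axis and vertical below 0.06 rad and linear speed of each of pan, sieve_fine, sieve_medium, sieve_coarse, lid below 0.01 m/s and angular speed of each of pan, sieve_fine, sieve_medium, sieve_coarse, lid below 0.1 rad/s and horizontal distance between sieve_fine and pan below 0.004 m and z of sieve_fine in the frame of pan between 0.018 and 0.022 m and horizontal distance between sieve_medium and sieve_fine below 0.004 m and z of sieve_medium in the frame of sieve_fine between 0.018 and 0.022 m and horizontal distance between sieve_coarse and sieve_medium below 0.004 m and z of sieve_coarse in the frame of sieve_medium between 0.018 and 0.022 m and horizontal distance between lid and sieve_coarse below 0.004 m and z of lid in the frame of sieve_coarse between 0.018 and 0.022 m and distance of each of gem_jar_a, gem_jar_b, loupe from where it was at the start of the episode below 0.015 m); the robot touches nothing.
It fails at once if a gem jar was shifted more than 15 mm (distance of gem_jar_a from where it was at the start of the episode above 0.015 m).
It fails at once if a gem jar was shifted more than 15 mm (distance of gem_jar_b from where it was at the start of the episode above 0.015 m).
It fails at once if the loupe was shifted more than 15 mm (distance of loupe from where it was at the start of the episode above 0.015 m).
It also fails if it takes over 102 s, if anything falls off the work surface, if the arm or the gripper's body presses on something with over 40 N, if the wrist force passes 120 N, or if a joint passes its speed limit or range.

### The arm

A 6-joint arm with a two-finger parallel gripper is mounted at the origin on a cart in front of the work surface, level with it; the furniture and walls round the work are solid. World frame = base frame: x ahead of the robot, y to its left, z up, the work surface at z = 0. Lengths are in m, angles in rad, forces in N, time in s.
With the tool pointing down it reaches from about 0.225 to 0.875 m from the base axis. Payload 3.4 kg.
Tool frame: the origin (TCP) lies at the very end of the fingers, on their centre line; the grasp point (between the pads) lies 19 mm behind it; z points along the fingers, y is the direction in which the jaws open and shut (so a half turn about z gives the same grasp; the last joint's range is limited). The gripper opens to 85 mm and grips with 20 to 120 N. Pads are 22 mm wide; open, the fingers measure 114 mm over their backs; the gripper's body (76 mm by 85 mm) begins 54 mm behind the grasp point. The pads swing forward as they close: fully open they stand 13 mm farther back than shut.
Start: joints at [-1.334, 0.276, 1.505, -0, 1.361, -0.121], TCP at [0.201, -0.539, 0.231] pointing down, gripper open.
Joint ranges: [-2.89, 2.89], [-0.75, 2.08], [0.22, 2.7], [-1.18, 4.32], [0.11, 2.71], [-2.7, 2.7]. Speed limits (rad/s): [2.57, 2.57, 3.14, 3.14, 3.14, 3.14].

### API

Orientations are given as a unit quaternion [w, x, y, z].
In Python, from rig import manip, viewer, job gives the robot as it stands.
- The arm moves only by the shell command python3 -m crank 'ROWS' [OPENING] [FORCE]. ROWS is JSON, a list of rows, each a list of 6 numbers: the shift along the tool's x, y, z in m, then the turn, a rotation vector about the tool's x, y, z in degrees. In form: [[dx, dy, dz, rx, ry, rz], ...]. A call has 1 to 20 rows; each row is the pose to reach, as a shift and turn from the pose measured when the call began, along the tool's axes at that moment; what a row does not reach only later rows make up. A row lasts 1/8 s, in which the tool goes at most 62.5 mm and 10.7 degrees, less where a joint would pass 70% of its speed; a pose out of reach is approached as far as the arm can. A call with a gripper value outside its range is refused whole. OPENING is the opening, from 0 (shut) to 1 (fully open), set as the call begins (- or left out, the last holds). The fingers move at their own pace and stop on an object; FORCE is the grip in N (left out, the last holds). Time passes only in rows, so rows that repeat a pose let the fingers close. It gives the time, the measured TCP pose, the force and the opening at its end, in the units of the state.
- manip.get_state(): the state, without advancing time (a new reading comes with each control period).
- viewer.get_image(name): name is "side" or "top" or "wrist"; returns a dict with "frame" (400x640x3 uint8, blue, green, red), "range_z" (400x640 float32, m along the optical axis (not along the pixel's ray), 0 where there is no reading), "intrinsics" (3x3 intrinsics, pixels), "world_from_camera" (4x4, takes a point from camera to world coordinates); the wrist camera has in their place "mount" (4x4, takes a point from camera to tool coordinates, whose origin is the TCP and whose axes are the flange's). Camera axes: x right, y up, looking along -z (the intrinsics and any distortion apply to the point x, -y, -z); pixel columns grow to the right and rows downward; lengths in m; the calibration is good to about 2 mm. A picture is of the moment at which its call begins: read the wrist's pose just before it.
- job.sign_off(): hands the job in, once; it reports no verdict.
The state is a dict: "clock": time; "qpos": joint angles; "qd": joint speeds; "effort": joint torques, N m; "position": TCP position; "ee_rot": TCP orientation; "contact_force": force on the tool from outside, world axes, zero at the start; "moment": the same for the moment, N m; "width": finger opening in m.
Only numpy, scipy, OpenCV 4.12 (cv2) and the standard library are available. Lean on these libraries where they do the work, as an engineer would, in place of code of your own. Each camera call takes 0.05 s, during which the arm holds its last target. There are 200 camera calls.

## Working session

There is one attempt and no reset: what is moved stays moved. The work goes in short steps, Python scripts to look and compute and a shell command to move; the robot and the scene stay as the last step left them, time stands still between calls to the robot, and variables do not carry over. Pictures are saved under pics/ and viewed, about 12 in all and at most 16, crops included, and the job is handed in when it is done.

```bash
mkdir -p pics; ls; cat > h.py <<'E'
import numpy as np, cv2
from rig import manip, viewer, job
from scipy.spatial.transform import Rotation as R
def tool():
    s=manip.get_state(); q=np.array(s["ee_rot"]); T=np.eye(4)
    T[:3,:3]=R.from_quat(np.r_[q[1:],q[0]]).as_matrix(); T[:3,3]=s["position"]; return T,s
def grab(name):
    T,s=tool(); d=viewer.get_image(name)
    W=T@d["mount"] if name=="wrist" else d["world_from_camera"]
    return d["frame"],d["range_z"],np.array(d["intrinsics"]),np.array(W)
def cloud(z,K,W):
    v,u=np.indices(z.shape); p=np.stack([(u-K[0,2])/K[0,0]*z,-(v-K[1,2])/K[1,1]*z,-z,np.ones_like(z)],-1)
    P=(p@W.T)[...,:3]; P[z<=0]=np.nan; return P
E
python3 - <<'E'
from h import *
for n in ["top","side"]:
    f,z,K,W=grab(n); cv2.imwrite(f"pics/{n}0.png",f); np.savez(f"{n}0.npz",f=f,z=z,K=K,W=W); print(n,K.tolist(),W.round(3).tolist())
s=manip.get_state(); print(s)
E
```

```text
pics
top [[454.34416925161446, 0.0, 318.2788748789023], [0.0, 454.34416925161446, 192.1046003643164], [0.0, 0.0, 1.0]] [[-0.004, 0.992, -0.127, 0.427], [-1.0, -0.004, 0.003, -0.16], [0.003, 0.127, 0.992, 0.903], [0.0, 0.0, 0.0, 1.0]]
side [[433.5813715653425, 0.0, 318.3177952488392], [0.0, 433.5813715653425, 196.9449917473347], [0.0, 0.0, 1.0]] [[0.936, 0.149, -0.32, 0.236], [-0.352, 0.334, -0.874, -0.921], [-0.023, 0.931, 0.365, 0.369], [0.0, 0.0, 0.0, 1.0]]
{'clock': 0.1, 'qpos': array([-1.33403327e+00,  2.76549376e-01,  1.50602400e+00, -1.55271171e-05,
        1.36071105e+00, -1.21000872e-01]), 'qd': array([ 5.79228190e-04, -2.37350282e-03, -4.81852277e-03,  7.43457465e-04,
       -1.13772377e-03,  2.00795975e-05]), 'effort': array([ 8.65036200e-04, -4.17700231e+01, -2.46405691e+01, -3.38802884e-04,
        5.81678847e-03,  1.02600970e-05]), 'position': array([ 0.20122919, -0.53812413,  0.23050921]), 'ee_rot': array([-8.44031198e-04,  9.84042598e-01,  1.77931023e-01, -5.65123001e-05]), 'contact_force': array([ 0.02000944, -0.09748443, -0.06154136]), 'moment': array([-0.05793374,  0.02022975, -0.06222516]), 'width': 0.08539917790049836}
```

View pics/top0.png

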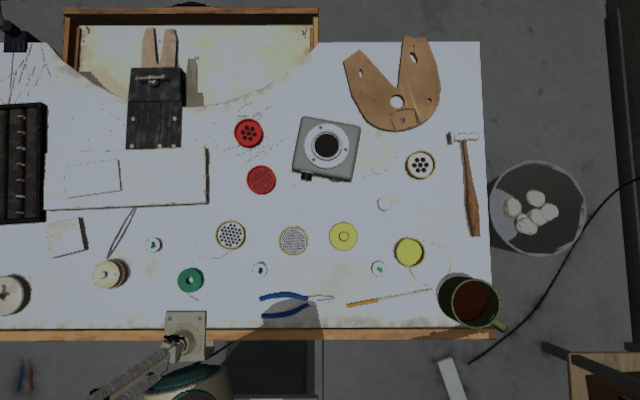

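View pics/side0.png

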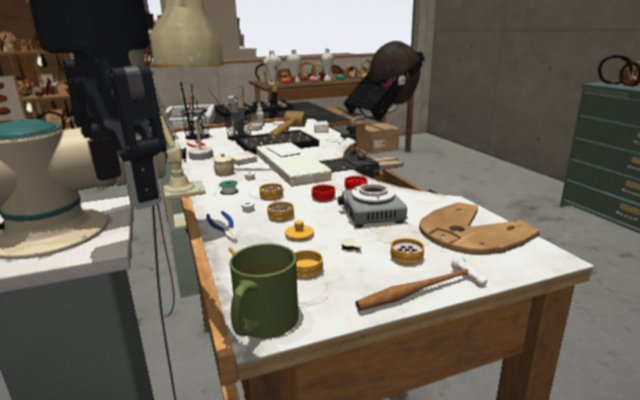

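Top view: medium sieve at (230,235), fine at (293,240), lid at (343,236), pan at (409,252), coarse at (420,165) and the shaker seat at (327,146). The red look-alikes are at (248,133) and (261,180). The jars are near (261,270) and (378,268), possibly (153,244), and the loupe is around (385,203). I'll enlarge to confirm these and measure from depth.

```bash
python3 - <<'E'
from h import *
d=np.load("top0.npz"); f,z,K,W=[d[k] for k in "fzKW"]; P=cloud(z,K,W)
c=f[110:290,140:440]; cv2.imwrite("pics/crop1.png",cv2.resize(c,(800,480),interpolation=cv2.INTER_CUBIC))
tab=P[200:300,300:480,2]; print("table z",np.nanmedian(P[215:225,360:380,2]))
for n,(u,v) in dict(med=(230,235),fine=(293,240),lid=(343,236),pan=(409,252),coarse=(420,165),seat=(327,146),j1=(153,244),j2=(261,270),j3=(378,268),loupe=(385,203),red1=(248,133),red2=(261,180)).items():
    r=24 if n!="seat" else 32
    Q=P[max(0,v-r):v+r,u-r:u+r].reshape(-1,3); c=P[v,u]
    hi=0.06 if n=="seat" else .03
    lo=0.054 if n=="seat" else (0.007 if n in("lid",) else 0.018 if n in("med","fine","pan","coarse","red1","red2") else .006)
    S=Q[(Q[:,2]>lo)&(np.hypot(*(Q[:,:2]-c[:2]).T)<.04)]
    if len(S)<5: print(n,"few",c,np.nanmax(Q[:,2])); continue
    (x,y),rad=cv2.minEnclosingCircle(S[:,:2].astype(np.float32)); print(n,round(x,4),round(y,4),"r",round(rad,4),"mean",S[:,:2].mean(0).round(4),"zmax",np.percentile(S[:,2],95).round(4),len(S))
E
```

```text
table z -0.0006543539225273287
med 0.4572 0.0084 r 0.0282 mean [0.4569 0.0094] zmax 0.0279 257
fine 0.4454 -0.1135 r 0.028 mean [ 0.4467 -0.113 ] zmax 0.0275 221
lid 0.4536 -0.2107 r 0.028 mean [ 0.4537 -0.2105] zmax 0.0295 641
pan 0.4227 -0.3383 r 0.0283 mean [ 0.4227 -0.3395] zmax 0.0279 164
coarse 0.5943 -0.3649 r 0.0286 mean [ 0.5943 -0.3649] zmax 0.0278 246
seat 0.6251 -0.1794 r 0.0399 mean [ 0.6252 -0.1789] zmax 0.0616 389
j1 0.4393 0.1589 r 0.0143 mean [0.4391 0.1581] zmax 0.0193 182
j2 0.3896 -0.0484 r 0.0144 mean [ 0.3898 -0.0484] zmax 0.0197 175
j3 0.3914 -0.2787 r 0.0144 mean [ 0.3914 -0.2786] zmax 0.0192 177
loupe 0.5211 -0.3 r 0.0209 mean [ 0.5201 -0.2967] zmax 0.0163 186
red1 0.6603 -0.0239 r 0.0288 mean [ 0.66   -0.0233] zmax 0.028 247
red2 0.5656 -0.0501 r 0.0282 mean [ 0.5659 -0.049 ] zmax 0.0277 238
```

View pics/crop1.png

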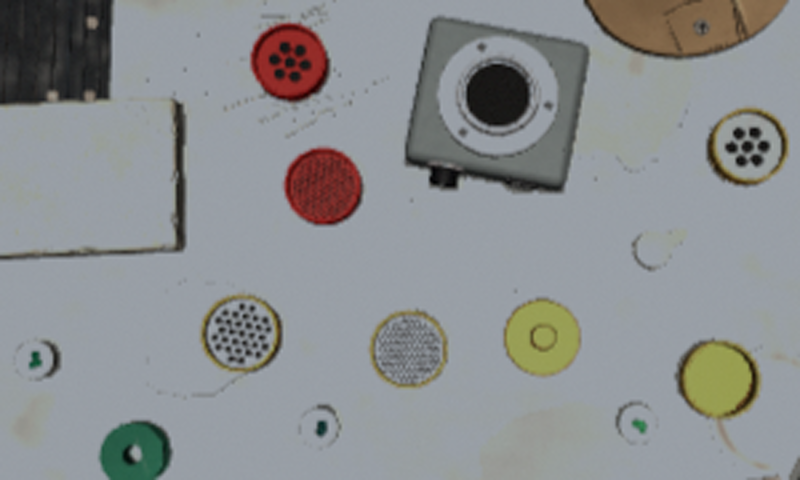

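Identities confirmed: medium (240,333), fine (409,349), coarse (747,147), pan with its solid floor (718,379), lid with its knob (543,338) and the seat (498,95). The red sieves at (290,62) and (324,186) stay. First I go above the pan and look with the wrist camera.

```bash
python3 -m crank '[[0.2775,-0.1096,0.03,0,0,20.5],[0.2775,-0.1096,0.03,0,0,20.5],[0.2775,-0.1096,0.03,0,0,20.5],[0.2775,-0.1096,0.03,0,0,20.5],[0.2775,-0.1096,0.03,0,0,20.5],[0.2775,-0.1096,0.03,0,0,20.5],[0.2775,-0.1096,0.03,0,0,20.5],[0.2775,-0.1096,0.03,0,0,20.5]]' 0.82 40
cat >> h.py <<'E'
def ring(P,c,lo,hi,rin,rout):
    for _ in range(4):
        r=np.hypot(*(P[...,:2]-c).transpose(2,0,1)); m=(P[...,2]>lo)&(P[...,2]<hi)&(r<rout)&(r>rin); S=P[m]
        A=np.c_[2*S[:,:2],np.ones(len(S))]; s=np.linalg.lstsq(A,(S[:,:2]**2).sum(1),rcond=None)[0]; c=s[:2]
    return c.round(4),np.sqrt(s[2]+s[:2]@s[:2]).round(4),np.median(S[:,2]).round(4),len(S)
E
python3 - <<'E'
from h import *
f,z,K,W=grab("wrist"); T,s=tool(); print(s["position"].round(4),s["width"],W.round(3).tolist())
cv2.imwrite("pics/w1.png",f); P=cloud(z,K,W)
print("wrist pan",ring(P,np.array([.4227,-.3383]),.020,.035,.022,.032),"table",np.nanmedian(P[P[...,2]<.01][:,2]))
d=np.load("top0.npz"); P=cloud(d["z"],d["K"],d["W"])
for n,c in dict(med=(.4572,.0084),fine=(.4454,-.1135),pan=(.4227,-.3383),coarse=(.5943,-.3649)).items(): print(n,ring(P,np.array(c),.02,.035,.022,.032))
print("seat",ring(P,np.array([.6251,-.1794]),.0575,.07,.022,.033)); print("knob",ring(P,np.array([.4536,-.2107]),.02,.04,0,.014)); print("disc",ring(P,np.array([.4536,-.2107]),.008,.016,.02,.033))
E
```

```text
clock: 1.1
position: [0.4219, -0.3393, 0.2008]
ee_rot: [-0.001, 1.0, -0.001, -0.0]
contact_force: [0.2, -0.1, 0.3]
width: 0.07
[ 0.4219 -0.3393  0.2008] 0.06977227049820002 [[-0.001, 0.958, 0.286, 0.493], [-1.0, -0.001, -0.001, -0.339], [-0.001, -0.286, 0.958, 0.343], [0.0, 0.0, 0.0, 1.0]]
wrist pan (array([ 0.4231, -0.3379]), np.float64(0.0266), np.float64(0.0255), 474) table -0.0012915827620822995
med (array([0.4574, 0.0082]), np.float64(0.0267), np.float64(0.0255), 142)
fine (array([ 0.4453, -0.1135]), np.float64(0.0267), np.float64(0.0256), 119)
pan (array([ 0.4227, -0.3383]), np.float64(0.0266), np.float64(0.0255), 148)
coarse (array([ 0.5938, -0.3647]), np.float64(0.0266), np.float64(0.0254), 151)
seat (array([ 0.6258, -0.1785]), np.float64(0.0272), np.float64(0.0601), 166)
knob (array([ 0.4537, -0.2106]), np.float64(0.0065), np.float64(0.0293), 73)
disc (array([ 0.4537, -0.2106]), np.float64(0.0242), np.float64(0.0114), 310)
```

View pics/w1.png

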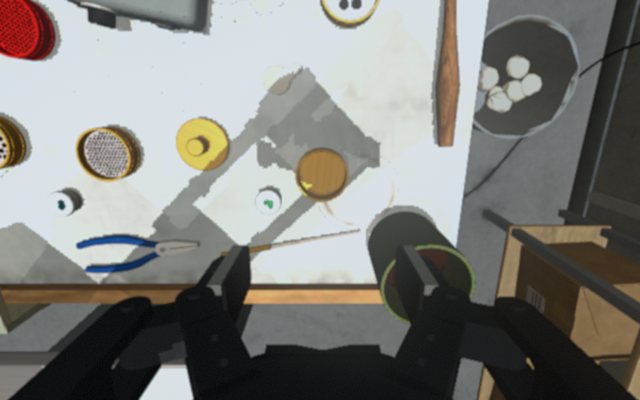

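```bash
python3 - <<'E'
from h import *
d=np.load("top0.npz"); P=cloud(d["z"],d["K"],d["W"])[240:340,410:520].reshape(-1,3); S=P[P[:,2]>.05]
b=S-np.array([.4227,-.3383,0]); i=np.argmin(np.hypot(b[:,0],b[:,1])); print("mug nearest rel pan",b[i].round(3),"top",np.nanmax(S[:,2]).round(3), "x",S[:,0].max().round(3),"y",S[:,1].max().round(3))
f,z,K,W=grab("wrist"); T,s=tool(); P=cloud(z,K,W); Q=P.reshape(-1,3)@T[:3,:3]-T[:3,3]@T[:3,:3]; 
Q=Q[(abs(Q[:,0])<.02)&(abs(Q[:,1])<.065)&(Q[:,2]>-.09)&(Q[:,2]<.02)]
for sg in(1,-1):
    A=Q[Q[:,1]*sg>0]; print(sg,len(A),"tip z",np.percentile(A[:,2],[95,99,100]).round(4)); 
    for a in np.arange(-.06,.01,.01):
        B=A[(A[:,2]>a)&(A[:,2]<a+.01)]
        if len(B): print(round(a,3),len(B),(B.min(0)).round(3),B.max(0).round(3))
E
```

```text
mug nearest rel pan [-0.062 -0.063  0.094] top 0.099 x 0.377 y -0.392
1 20033 tip z [-0.029  -0.0149 -0.0075]
-0.06 1831 [-0.014  0.031 -0.06 ] [ 0.013  0.065 -0.05 ]
-0.05 627 [-0.009  0.034 -0.05 ] [ 0.012  0.052 -0.04 ]
-0.04 745 [-0.013  0.034 -0.04 ] [ 0.011  0.048 -0.03 ]
-0.03 604 [-0.013  0.034 -0.03 ] [ 0.011  0.048 -0.02 ]
-0.02 403 [-0.013  0.034 -0.02 ] [ 0.01   0.048 -0.01 ]
-0.01 46 [-0.011  0.034 -0.01 ] [ 0.008  0.035 -0.007]
-1 19907 tip z [-0.0289 -0.0148 -0.0068]
-0.06 1827 [-0.014 -0.065 -0.06 ] [ 0.013 -0.032 -0.05 ]
-0.05 638 [-0.009 -0.055 -0.05 ] [ 0.012 -0.035 -0.04 ]
-0.04 729 [-0.013 -0.049 -0.04 ] [ 0.01  -0.035 -0.03 ]
-0.03 601 [-0.013 -0.049 -0.03 ] [ 0.01  -0.035 -0.02 ]
-0.02 421 [-0.012 -0.049 -0.02 ] [ 0.01  -0.035 -0.01 ]
-0.01 43 [-0.01  -0.036 -0.01 ] [ 0.008 -0.035 -0.007]
```

The wrist and top views agree to 0.5 mm, and the tip geometry is known (tips about 4 mm behind the TCP at 56 mm opening). Next I grip the pan with TCP at z ≈ 0.004.

```bash
python3 -m crank '[[0.001,-0.0013,0.06,0,0,0],[0.001,-0.0013,0.12,0,0,0],[0.001,-0.0013,0.165,0,0,0],[0.001,-0.0013,0.185,0,0,0],[0.001,-0.0013,0.1968,0,0,0],[0.001,-0.0013,0.1968,0,0,0],[0.001,-0.0013,0.1968,0,0,0]]' 0.82 40
python3 -m crank '[[0,0,0,0,0,0],[0,0,0,0,0,0],[0,0,0,0,0,0],[0,0,0,0,0,0]]' 0.5 50
```

```text
clock: 2.08
position: [0.4234, -0.3387, 0.0051]
ee_rot: [0.0, 1.0, -0.001, 0.001]
contact_force: [0.1, -0.6, 0.3]
width: 0.0698
clock: 2.58
position: [0.4241, -0.3394, 0.0065]
ee_rot: [0.001, 1.0, -0.001, 0.001]
contact_force: [-0.5, -0.6, 5.6]
width: 0.0548
```

```bash
python3 -m crank '[[0,0,-0.03,0,0,0],[0,0,-0.08,0,0,0],[0.02,-0.016,-0.1235,0,0,0],[0.065,-0.052,-0.1235,0,0,0],[0.11,-0.088,-0.1235,0,0,0],[0.155,-0.124,-0.1235,0,0,0],[0.19,-0.152,-0.1235,0,0,0],[0.2017,-0.1609,-0.1235,0,0,0],[0.2017,-0.1609,-0.1235,0,0,0],[0.2017,-0.1609,-0.1235,0,0,0],[0.2017,-0.1609,-0.1235,0,0,0]]'
cat >> h.py <<'E'
def held(pl=None,save=None,r=.0266,zc=-.018):
    f,z,K,W=grab("wrist"); T,s=tool(); P=cloud(z,K,W); Q=(P-T[:3,3])@T[:3,:3]
    H=Q*[1,1,-1]   # tool x,y, height above TCP
    m=(abs(H[...,2]-.020)<.012)&(abs(H[...,1])<.0262)&(H[...,0]>-.035)&(H[...,0]<.035)
    if save: cv2.imwrite(save,f)
    S=H[m]; top=np.percentile(S[:,2],90); S=S[abs(S[:,2]-top)<.0025]
    print("tcp",T[:3,3].round(4),"w",round(s["width"],4),"held top above TCP",top.round(4))
    try: print("held centre tool xy",ring(H,np.array([0,0.]),top-.003,top+.003,.022,.032))
    except Exception as e: print(e)
    if pl is not None: print("below",ring(P,np.array(pl[:2]),pl[2]-.003,pl[2]+.004,.022,.033))
E
python3 - <<'E'
from h import *
held((.6258,-.1785,.06),"pics/w2.png")
E
```

```text
clock: 3.95
position: [0.6247, -0.1798, 0.1304]
ee_rot: [0.001, 1.0, -0.002, 0.001]
contact_force: [0.2, -0.2, -0.0]
width: 0.0548
tcp [ 0.6249 -0.1798  0.1304] w 0.0546 held top above TCP 0.0196
held centre tool xy (array([-0.0008, -0.0003]), np.float64(0.0268), np.float64(0.0191), 2628)
below (array([ 0.6263, -0.1775]), np.float64(0.0271), np.float64(0.0598), 697)
```

View pics/w2.png

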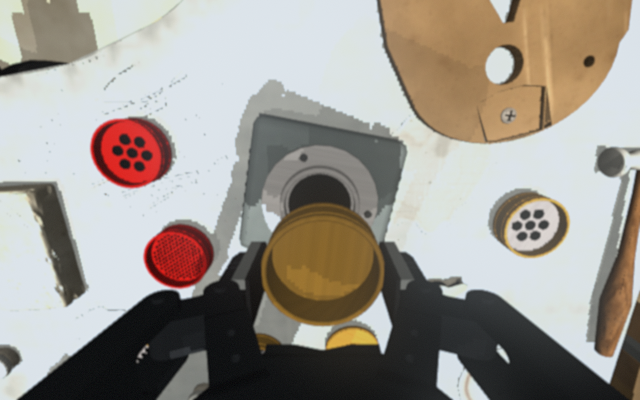

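Picture: pan held level at (323,262), seat centre at (319,190), and the part axis is known to about 1 mm. Lowering it into the seat.

```bash
python3 -m crank '[[0.0021,-0.0015,0.03,0,0,0],[0.0021,-0.0015,0.05,0,0,0],[0.0021,-0.0015,0.058,0,0,0],[0.0021,-0.0015,0.063,0,0,0],[0.0021,-0.0015,0.067,0,0,0],[0.0021,-0.0015,0.0695,0,0,0],[0.0021,-0.0015,0.0695,0,0,0],[0.0021,-0.0015,0.0695,0,0,0]]'
```

```text
clock: 5.0
position: [0.6274, -0.1785, 0.0613]
ee_rot: [0.001, 1.0, -0.002, 0.002]
contact_force: [0.0, -0.0, -0.5]
width: 0.055
```

```bash
python3 -m crank '[[0,0,0,0,0,0],[0,0,0,0,0,0],[0,0,0,0,0,0],[0,0,-0.03,0,0,0],[0,0,-0.08,0,0,0],[-0.03,0,-0.13,0,0,0],[-0.05,0,-0.14,0,0,0],[-0.05,0,-0.14,0,0,0],[-0.05,0,-0.14,0,0,0]]' 0.82
cat >> h.py <<'E'
def plane(c,h,save=None):
    f,z,K,W=grab("wrist"); T,s=tool(); P=cloud(z,K,W)
    if save: cv2.imwrite(save,f)
    c,r,zz,n=ring(P,np.array(c),h-.005,h+.005,.022,.032); rr=np.hypot(*(P[...,:2]-c).transpose(2,0,1))
    S=P[(abs(P[...,2]-h)<.005)&(rr<.029)&(rr>.0245)]; q=np.linalg.lstsq(np.c_[S[:,:2]-c,np.ones(len(S))],S[:,2],rcond=None)[0]
    print("tcp",T[:3,3].round(4),"rim centre",c,"r",r,"z",q[2].round(4),"tilt",np.hypot(q[0],q[1]).round(3),n)
E
python3 - <<'E'
from h import *
plane((.626,-.178),.08)
E
```

```text
clock: 6.12
position: [0.5767, -0.1776, 0.1995]
ee_rot: [0.001, 1.0, -0.002, 0.001]
contact_force: [-0.7, -0.7, 0.3]
width: 0.0698
tcp [ 0.5768 -0.1776  0.1992] rim centre [ 0.6263 -0.1782] r 0.0265 z 0.0794 tilt 0.008 704
```

```bash
python3 -m crank '[[-0.05,-0.024,0,0,0,0],[-0.1,-0.049,0,0,0,0],[-0.1314,-0.0641,0.03,0,0,0],[-0.1314,-0.0641,0.08,0,0,0],[-0.1314,-0.0641,0.13,0,0,0],[-0.1314,-0.0641,0.17,0,0,0],[-0.1314,-0.0641,0.188,0,0,0],[-0.1314,-0.0641,0.1955,0,0,0],[-0.1314,-0.0641,0.1955,0,0,0],[-0.1314,-0.0641,0.1955,0,0,0]]' 0.82
python3 -m crank '[[0,0,0,0,0,0],[0,0,0,0,0,0],[0,0,0,0,0,0],[0,0,0,0,0,0]]' 0.5 50
```

```text
clock: 7.42
position: [0.4466, -0.1136, 0.004]
ee_rot: [0.001, 1.0, -0.002, 0.001]
contact_force: [0.5, 0.5, -0.6]
width: 0.0699
clock: 7.92
position: [0.4474, -0.1139, 0.0051]
ee_rot: [0.001, 1.0, -0.002, 0.002]
contact_force: [-0.7, 0.1, 6.4]
width: 0.0544
```

```bash
python3 -m crank '[[0,0,-0.03,0,0,0],[0,0,-0.085,0,0,0],[0.02,0.007,-0.14,0,0,0],[0.07,0.025,-0.145,0,0,0],[0.12,0.043,-0.145,0,0,0],[0.16,0.058,-0.145,0,0,0],[0.1788,0.0643,-0.145,0,0,0],[0.1788,0.0643,-0.145,0,0,0],[0.1788,0.0643,-0.145,0,0,0],[0.1788,0.0643,-0.145,0,0,0]]'
python3 - <<'E'
from h import *
held((.6262,-.1780,.08),"pics/w3.png")
E
```

```text
clock: 9.18
position: [0.6241, -0.1779, 0.1513]
ee_rot: [0.001, 1.0, -0.002, 0.002]
contact_force: [-0.6, -0.4, -0.4]
width: 0.0546
tcp [ 0.6243 -0.178   0.1514] w 0.0545 held top above TCP 0.0203
held centre tool xy (array([-0.0014, -0.0005]), np.float64(0.0268), np.float64(0.0204), 2819)
below (array([ 0.6266, -0.1782]), np.float64(0.0266), np.float64(0.0798), 513)
```

View pics/w3.png

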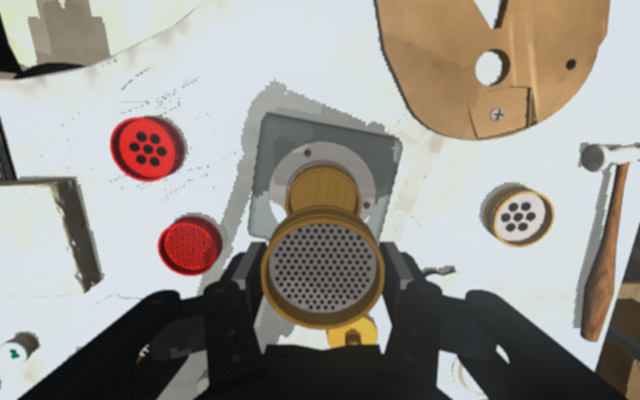

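Fine sieve held at (323,265), pan in the seat at (323,190). Lowering.

```bash
python3 -m crank '[[0.0035,0.0007,0.03,0,0,0],[0.0035,0.0007,0.05,0,0,0],[0.0035,0.0007,0.059,0,0,0],[0.0035,0.0007,0.064,0,0,0],[0.0035,0.0007,0.068,0,0,0],[0.0035,0.0007,0.0712,0,0,0],[0.0035,0.0007,0.0712,0,0,0],[0.0035,0.0007,0.0712,0,0,0]]'
```

```text
clock: 10.22
position: [0.6284, -0.179, 0.0805]
ee_rot: [0.002, 1.0, -0.002, 0.002]
contact_force: [-0.5, 0.5, -1.0]
width: 0.0545
```

```bash
python3 -m crank '[[0,0,0,0,0,0],[0,0,0,0,0,0],[0,0,0,0,0,0],[0,0,-0.03,0,0,0],[0,0,-0.08,0,0,0],[-0.03,0,-0.13,0,0,0],[-0.05,0,-0.14,0,0,0],[-0.05,0,-0.14,0,0,0],[-0.05,0,-0.14,0,0,0]]' 0.82
python3 - <<'E'
from h import *
plane((.626,-.178),.10)
E
```

```text
clock: 11.35
position: [0.5774, -0.1781, 0.2186]
ee_rot: [0.001, 1.0, -0.002, 0.001]
contact_force: [0.5, 0.8, -1.1]
width: 0.07
tcp [ 0.5776 -0.1781  0.2183] rim centre [ 0.6265 -0.1787] r 0.0265 z 0.0994 tilt 0.009 707
```

```bash
python3 -m crank '[[-0.03,-0.047,0,0,0,0],[-0.06,-0.093,0,0,0,0],[-0.09,-0.14,0,0,0,0],[-0.121,-0.1863,0.02,0,0,0],[-0.121,-0.1863,0.08,0,0,0],[-0.121,-0.1863,0.14,0,0,0],[-0.121,-0.1863,0.185,0,0,0],[-0.121,-0.1863,0.205,0,0,0],[-0.121,-0.1863,0.2146,0,0,0],[-0.121,-0.1863,0.2146,0,0,0],[-0.121,-0.1863,0.2146,0,0,0]]' 0.82
python3 -m crank '[[0,0,0,0,0,0],[0,0,0,0,0,0],[0,0,0,0,0,0],[0,0,0,0,0,0]]' 0.5 50
```

```text
clock: 12.78
position: [0.4586, 0.0082, 0.0037]
ee_rot: [0.001, 1.0, -0.002, 0.002]
contact_force: [-0.2, -0.7, -0.4]
width: 0.0701
clock: 13.28
position: [0.4593, 0.0081, 0.0049]
ee_rot: [0.001, 1.0, -0.002, 0.003]
contact_force: [-1.8, 0.6, 6.5]
width: 0.0546
```

```bash
python3 -m crank '[[0,0,-0.03,0,0,0],[0,0,-0.085,0,0,0],[0,0,-0.14,0,0,0],[0.03,0.033,-0.165,0,0,0],[0.07,0.078,-0.165,0,0,0],[0.11,0.122,-0.165,0,0,0],[0.145,0.161,-0.165,0,0,0],[0.168,0.1866,-0.165,0,0,0],[0.168,0.1866,-0.165,0,0,0],[0.168,0.1866,-0.165,0,0,0],[0.168,0.1866,-0.165,0,0,0]]'
python3 - <<'E'
from h import *
held((.6265,-.1786,.10),"pics/w4.png")
E
```

```text
clock: 14.65
position: [0.6248, -0.1777, 0.1717]
ee_rot: [0.001, 1.0, -0.001, 0.003]
contact_force: [0.9, 0.3, -0.9]
width: 0.0545
tcp [ 0.625  -0.1777  0.1718] w 0.054 held top above TCP 0.0205
held centre tool xy (array([-0.0014, -0.0004]), np.float64(0.0267), np.float64(0.0205), 2823)
below (array([ 0.6268, -0.1786]), np.float64(0.0266), np.float64(0.0998), 506)
```

View pics/w4.png

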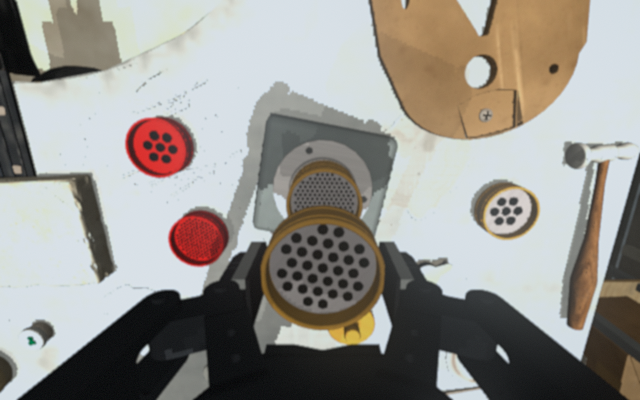

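Medium sieve held at (323,265), fine sieve seated beneath at (325,190). Lowering.

```bash
python3 -m crank '[[0.0025,0.0011,0.03,0,0,0],[0.0025,0.0011,0.05,0,0,0],[0.0025,0.0011,0.059,0,0,0],[0.0025,0.0011,0.064,0,0,0],[0.0025,0.0011,0.068,0,0,0],[0.0025,0.0011,0.0717,0,0,0],[0.0025,0.0011,0.0717,0,0,0],[0.0025,0.0011,0.0717,0,0,0]]'
```

```text
clock: 15.7
position: [0.6281, -0.1791, 0.1004]
ee_rot: [0.001, 1.0, -0.001, 0.003]
contact_force: [-0.2, 0.4, -1.5]
width: 0.0546
```

```bash
python3 -m crank '[[0,0,0,0,0,0],[0,0,0,0,0,0],[0,0,0,0,0,0],[0,0,-0.03,0,0,0],[0,0,-0.08,0,0,0],[-0.03,0,-0.13,0,0,0],[-0.05,0,-0.14,0,0,0],[-0.05,0,-0.14,0,0,0],[-0.05,0,-0.14,0,0,0]]' 0.82
python3 - <<'E'
from h import *
plane((.626,-.178),.12)
f,z,K,W=grab("wrist"); P=cloud(z,K,W); print("coarse",ring(P,np.array([.5938,-.3647]),.02,.035,.022,.032))
E
```

```text
clock: 16.82
position: [0.5769, -0.1784, 0.2383]
ee_rot: [0.001, 1.0, -0.002, 0.002]
contact_force: [-0.1, -0.7, -0.5]
width: 0.0702
tcp [ 0.577  -0.1784  0.2381] rim centre [ 0.6262 -0.1788] r 0.0265 z 0.1195 tilt 0.008 704
coarse (array([ 0.5945, -0.3635]), np.float64(0.0267), np.float64(0.0252), 526)
```

```bash
python3 -m crank '[[0.005,0.06,0,0,0,0],[0.011,0.12,0,0,0,0],[0.0165,0.1859,0.02,0,0,0],[0.0165,0.1859,0.08,0,0,0],[0.0165,0.1859,0.14,0,0,0],[0.0165,0.1859,0.195,0,0,0],[0.0165,0.1859,0.222,0,0,0],[0.0165,0.1859,0.2343,0,0,0],[0.0165,0.1859,0.2343,0,0,0],[0.0165,0.1859,0.2343,0,0,0]]' 0.82
python3 -m crank '[[0,0,0,0,0,0],[0,0,0,0,0,0],[0,0,0,0,0,0],[0,0,0,0,0,0]]' 0.5 50
```

```text
clock: 18.18
position: [0.5952, -0.3653, 0.0054]
ee_rot: [0.001, 1.0, -0.001, 0.003]
contact_force: [-0.5, -0.6, -0.3]
width: 0.0702
clock: 18.68
position: [0.5962, -0.366, 0.0073]
ee_rot: [0.002, 1.0, -0.001, 0.004]
contact_force: [-0.2, -0.2, 6.3]
width: 0.0544
```

```bash
python3 -m crank '[[0,0,-0.03,0,0,0],[0,0,-0.085,0,0,0],[0,0,-0.14,0,0,0],[0.003,-0.02,-0.188,0,0,0],[0.012,-0.075,-0.188,0,0,0],[0.021,-0.13,-0.188,0,0,0],[0.028,-0.17,-0.188,0,0,0],[0.0308,-0.1874,-0.188,0,0,0],[0.0308,-0.1874,-0.188,0,0,0],[0.0308,-0.1874,-0.188,0,0,0],[0.0308,-0.1874,-0.188,0,0,0]]'
python3 - <<'E'
from h import *
held((.6264,-.1787,.12),"pics/w5.png")
E
```

```text
clock: 20.05
position: [0.6256, -0.1795, 0.1945]
ee_rot: [0.003, 1.0, -0.002, 0.004]
contact_force: [0.8, -0.7, -0.2]
width: 0.0546
tcp [ 0.6256 -0.1793  0.1945] w 0.0545 held top above TCP 0.0183
held centre tool xy (array([-0.0007, -0.0002]), np.float64(0.0267), np.float64(0.0183), 2755)
below (array([ 0.6264, -0.1788]), np.float64(0.0266), np.float64(0.1198), 478)
```

View pics/w5.png

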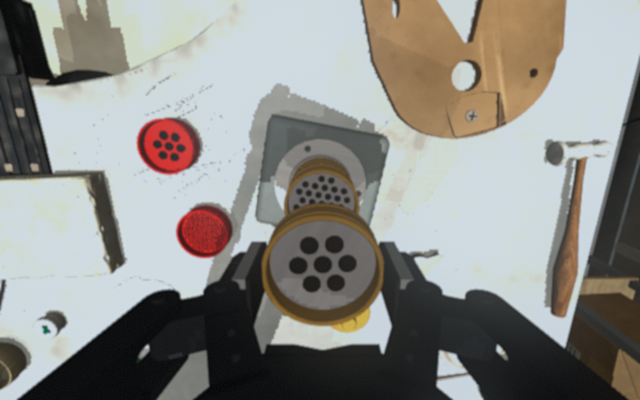

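Coarse sieve held at (323,264), medium seated beneath at (320,188). Lowering.

```bash
python3 -m crank '[[0.0011,-0.0004,0.03,0,0,0],[0.0011,-0.0004,0.05,0,0,0],[0.0011,-0.0004,0.059,0,0,0],[0.0011,-0.0004,0.064,0,0,0],[0.0011,-0.0004,0.068,0,0,0],[0.0011,-0.0004,0.0722,0,0,0],[0.0011,-0.0004,0.0722,0,0,0],[0.0011,-0.0004,0.0722,0,0,0]]'
python3 -m crank '[[0,0,0,0,0,0],[0,0,0,0,0,0],[0,0,0,0,0,0],[0,0,-0.03,0,0,0],[0,0,-0.08,0,0,0],[-0.03,0,-0.11,0,0,0],[-0.05,0,-0.12,0,0,0],[-0.05,0,-0.12,0,0,0],[-0.05,0,-0.12,0,0,0]]' 0.82
python3 - <<'E'
from h import *
plane((.626,-.178),.14)
f,z,K,W=grab("wrist"); P=cloud(z,K,W); print("lid disc",ring(P,np.array([.4537,-.2106]),.007,.016,.018,.033)); print("knob",ring(P,np.array([.4537,-.2106]),.026,.036,0,.014))
E
```

```text
clock: 21.1
position: [0.6275, -0.1793, 0.1226]
ee_rot: [0.003, 1.0, -0.002, 0.005]
contact_force: [-0.0, -0.0, -0.7]
width: 0.0543
clock: 22.22
position: [0.5763, -0.1783, 0.2407]
ee_rot: [0.002, 1.0, -0.002, 0.004]
contact_force: [-0.0, 0.3, -0.2]
width: 0.0705
tcp [ 0.5765 -0.1783  0.2405] rim centre [ 0.6262 -0.179 ] r 0.0265 z 0.1395 tilt 0.011 809
lid disc (array([ 0.4547, -0.2099]), np.float64(0.0237), np.float64(0.0114), 759)
knob (array([ 0.4548, -0.2099]), np.float64(0.0065), np.float64(0.0298), 153)
```

```bash
python3 -m crank '[[-0.04,0.01,0,0,0,0],[-0.09,0.022,0,0,0,0],[-0.123,0.032,0.03,0,0,0],[-0.123,0.032,0.09,0,0,0],[-0.123,0.032,0.15,0,0,0],[-0.123,0.032,0.195,0,0,0],[-0.123,0.032,0.215,0,0,0],[-0.123,0.032,0.2247,0,0,0],[-0.123,0.032,0.2247,0,0,0],[-0.123,0.032,0.2247,0,0,0]]' 0.5
python3 -m crank '[[0,0,0,0,0,0],[0,0,0,0,0,0],[0,0,0,0,0,0],[0,0,0,0,0,0],[0,0,0,0,0,0]]' 0.1 50
```

```text
clock: 23.58
position: [0.456, -0.2111, 0.0158]
ee_rot: [0.002, 1.0, -0.002, 0.004]
contact_force: [-0.0, -0.5, -0.1]
width: 0.0431
clock: 24.2
position: [0.4567, -0.2116, 0.017]
ee_rot: [0.003, 1.0, -0.002, 0.006]
contact_force: [-0.7, 0.4, 7.0]
width: 0.0155
```

```bash
python3 -m crank '[[0,0,-0.03,0,0,0],[0,0,-0.085,0,0,0],[0,0,-0.14,0,0,0],[0.02,-0.004,-0.195,0,0,0],[0.07,-0.013,-0.203,0,0,0],[0.12,-0.023,-0.203,0,0,0],[0.155,-0.03,-0.203,0,0,0],[0.1703,-0.0328,-0.203,0,0,0],[0.1703,-0.0328,-0.203,0,0,0],[0.1703,-0.0328,-0.203,0,0,0],[0.1703,-0.0328,-0.203,0,0,0]]'
python3 - <<'E'
from h import *
f,z,K,W=grab("wrist"); T,s=tool(); P=cloud(z,K,W); H=((P-T[:3,3])@T[:3,:3])*[1,1,-1]
cv2.imwrite("pics/w6.png",f); print(T[:3,3].round(4))
m=(abs(H[...,2]+.004)<.008)&(np.hypot(H[...,0],H[...,1])<.035); S=H[m]; print(len(S),np.percentile(S[:,2],[5,50,95]).round(4))
q=np.linalg.lstsq(np.c_[S[:,:2],np.ones(len(S))],S[:,2],rcond=None)[0]; print("plane",q.round(4))
S=S[abs(S[:,2]-S[:,:2]@q[:2]-q[2])<.0015]
a=S[S[:,0]>0.005]; 
# edge: outermost by angle bins
th=np.degrees(np.arctan2(S[:,1],S[:,0]+0)); r=np.hypot(S[:,0],S[:,1]); E=[]
for t in range(-90,91,5):
    k=np.where(abs(th-t)<2.5)[0]
    if len(k): E.append(S[k[np.argmax(r[k])],:2])
E=np.array(E); s_=np.linalg.lstsq(np.c_[2*E,np.ones(len(E))],(E**2).sum(1),rcond=None)[0]; print("disc centre tool",s_[:2].round(4),"r",np.sqrt(s_[2]+s_[:2]@s_[:2]).round(4))
print("below",ring(P,np.array([.6262,-.1788]),.137,.144,.022,.033))
E
```

```text
clock: 25.58
position: [0.6237, -0.1786, 0.222]
ee_rot: [0.003, 1.0, -0.003, 0.005]
contact_force: [-0.3, 1.1, -0.7]
width: 0.0156
[ 0.6239 -0.1787  0.2221]
4262 [-0.0073 -0.0057 -0.0045]
plane [-0.0257 -0.0056 -0.0055]
disc centre tool [-0.0031 -0.0005] r 0.0277
below (array([ 0.6264, -0.1789]), np.float64(0.0266), np.float64(0.1398), 467)
```

View pics/w6.png

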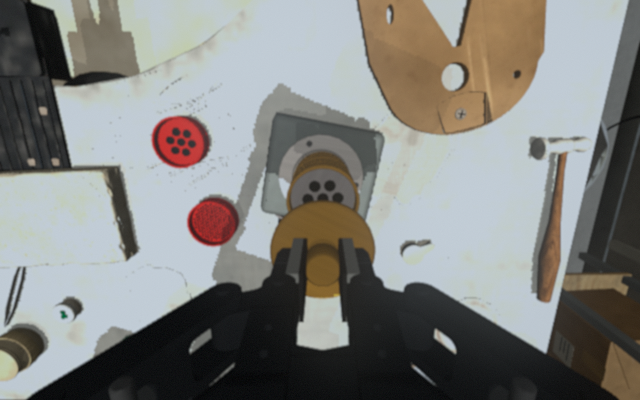

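Lid held at (323,245) with a slight 0.026 rad tilt; coarse seated beneath at (323,190). Lowering.

```bash
python3 -m crank '[[0.005,0.0007,0.03,0,0,0],[0.005,0.0007,0.05,0,0,0],[0.005,0.0007,0.059,0,0,0],[0.005,0.0007,0.064,0,0,0],[0.005,0.0007,0.068,0,0,0],[0.005,0.0007,0.0705,0,0,0],[0.005,0.0007,0.0705,0,0,0],[0.005,0.0007,0.0705,0,0,0]]'
```

```text
clock: 26.62
position: [0.6299, -0.1799, 0.152]
ee_rot: [0.003, 1.0, -0.003, 0.006]
contact_force: [0.7, -0.7, -1.0]
width: 0.0155
```

```bash
python3 -m crank '[[0,0,0,0,0,0],[0,0,0,0,0,0],[0,0,0,0,0,0],[0,0,-0.03,0,0,0],[0,0,-0.07,0,0,0],[-0.04,0,-0.09,0,0,0],[-0.09,0,-0.09,0,0,0],[-0.14,0,-0.09,0,0,0],[-0.19,0,-0.09,0,0,0],[-0.24,0,-0.09,0,0,0],[-0.24,0,-0.09,0,0,0],[-0.24,0,-0.09,0,0,0],[-0.24,0,-0.09,0,0,0]]' 0.5
python3 - <<'E'
from h import *
f,z,K,W=grab("top"); P=cloud(z,K,W); f2=grab("side")[0]
cv2.imwrite("pics/end.png",cv2.resize(np.vstack([f[90:290,140:440],f2[120:320,240:540]]),(750,1000)[::1],interpolation=cv2.INTER_CUBIC)[:,:] if 0 else np.hstack([cv2.resize(f[90:290,140:440],(400,267)),cv2.resize(f2[120:270,290:490],(356,267))]))
r=np.hypot(*(P[...,:2]-[.6263,-.1789]).transpose(2,0,1))
for n,lo,hi,a,b in [("disc",.139,.155,.012,.027),("knob",.158,.17,0,.012)]:
    m=(P[...,2]>lo)&(P[...,2]<hi)&(r<b)&(r>a); S=P[m]; q=np.linalg.lstsq(np.c_[S[:,:2]-[.6263,-.1789],np.ones(len(S))],S[:,2],rcond=None)[0]; print(n,len(S),S[:,:2].mean(0).round(4),"plane",q.round(4))
for n,c,rr in [("j1",(.4393,.1589),.02),("j2",(.3896,-.0484),.02),("j3",(.3914,-.2787),.02),("loupe",(.5211,-.3),.03)]:
    S=P[(np.hypot(*(P[...,:2]-c).transpose(2,0,1))<rr)&(P[...,2]>.006)&(P[...,2]<.03)]
    print(n,len(S),S[:,:2].mean(0).round(4) if len(S) else "")
E
```

```text
clock: 28.25
position: [0.3901, -0.1784, 0.2393]
ee_rot: [0.003, 1.0, -0.002, 0.006]
contact_force: [-0.3, 0.1, 0.6]
width: 0.043
disc 605 [ 0.6257 -0.179 ] plane [ 0.0054 -0.0138  0.1455]
knob 98 [ 0.6261 -0.1804] plane [ 0.077  -0.0473  0.1632]
j1 184 [0.4392 0.1579]
j2 0 
j3 67 [ 0.3975 -0.2829]
loupe 186 [ 0.5201 -0.2967]
```

View pics/end.png

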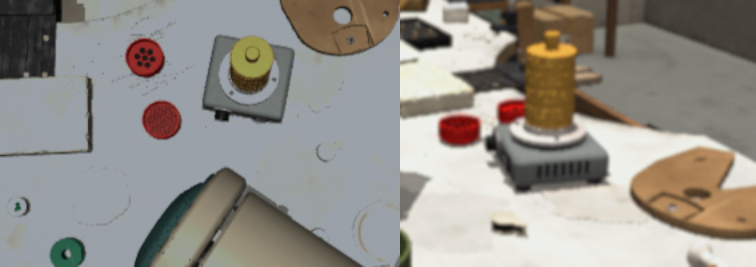

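```bash
python3 -m crank '[[-0.02,0.05,0,0,0,0],[-0.04,0.1,0,0,0,0],[-0.06,0.15,0,0,0,0],[-0.09,0.2,0,0,0,0],[-0.11,0.25,0,0,0,0],[-0.14,0.3,0,0,0,0],[-0.16,0.33,0,0,0,0],[-0.16,0.33,0,0,0,0],[-0.16,0.33,0,0,0,0],[-0.16,0.33,0,0,0,0]]' 0.5
python3 - <<'E'
from h import *
f,z,K,W=grab("top"); P=cloud(z,K,W)
for n,c,rr in [("j1",(.4393,.1589),.02),("j2",(.3896,-.0484),.02),("j3",(.3914,-.2787),.02),("loupe",(.5211,-.3),.03)]:
    S=P[(np.hypot(*(P[...,:2]-c).transpose(2,0,1))<rr)&(P[...,2]>.006)&(P[...,2]<.03)]
    print(n,len(S),S[:,:2].mean(0).round(4) if len(S) else "")
r=np.hypot(*(P[...,:2]-[.6263,-.1789]).transpose(2,0,1)); S=P[(P[...,2]>.139)&(P[...,2]<.155)&(r<.027)&(r>.012)]; print("disc",len(S),S.mean(0).round(4))
E
```

```text
clock: 29.6
position: [0.2293, -0.5065, 0.2393]
ee_rot: [0.003, 1.0, -0.001, 0.006]
contact_force: [0.3, 0.1, 1.1]
width: 0.0427
j1 182 [0.4391 0.1581]
j2 174 [ 0.3898 -0.0483]
j3 178 [ 0.3914 -0.2785]
loupe 185 [ 0.5201 -0.2965]
disc 604 [ 0.6256 -0.1789  0.1454]
```

All bystanders are where they started, and the tower is home. Handing in.

```bash
python3 -c "
from rig import job; print(job.sign_off())"
```

```text
the job is handed in; nothing more can be done
None
```

I built the tower in one pass: pan, fine sieve, medium sieve, coarse sieve and lid, stacked in the shaker seat. I handed it in with the clock at about 30 s; the hand-in gave no verdict.

- **Height:** each rim was measured after release at 79.4, 99.4, 119.5 and 139.5 mm, against 80, 100, 120 and 140 mm nominal. The lid disc is at 145.5 mm, exactly as expected.
- **Alignment:** the centres of the parts are within about 1 mm of each other.
- **Tilt:** tilts are about 0.015 rad or less. A tilt fit on the small knob top gave about 0.09 rad, which I put down to its few (98) edge-contaminated depth points. The disc fit (605 points) and the side view both show the lid level.
- **Bystanders:** the top view shows all three jars in the scene and the loupe within 0.3 mm of where they started. The red look-alikes were never approached.
- **Robot:** the arm is parked clear of everything. The highest contact force read was about 7 N, and no check failed.

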